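# Return the check weights to their graded block

## Robot

A 7-joint arm with a two-finger parallel gripper is mounted at the origin on a cart in front of the work surface, level with it; the furniture and walls round the work are solid. World frame = base frame: x ahead of the robot, y to its left, z up, the work surface at z = 0. Lengths are in mm, angles in rad, forces in N, time in s.
With the tool pointing down it reaches from about 400 to 875 mm from the base axis. Payload 4.4 kg.
Tool frame: the origin (TCP) lies at the very end of the fingers, on their centre line; the grasp point (between the pads) lies 19 mm behind it; y points along the fingers, z is the direction in which the jaws open and shut, and the axes are right-handed (so a half turn about y gives the same grasp; the last joint's range is limited). The gripper opens to 85 mm and grips with 20 to 120 N. Pads are 22 mm wide; open, the fingers measure 114 mm over their backs; the gripper's body (76 mm by 85 mm) begins 54 mm behind the grasp point. The pads swing forward as they close: fully open they stand 13 mm farther back than shut.
Start: joints at [-1.357, 0.628, 0.038, 1.517, -0.027, 0.996, -0.02], TCP at [179.482, 624.743, 231.313] pointing down, gripper open.
Joint ranges: [-3.06, 3.06], [-0.37, 2.12], [-1.25, 1.32], [0.18, 2.47], [-1.1, 4.24], [0.23, 1.98], [-2.94, 2.94]. Speed limits (rad/s): [2.57, 2.57, 3.14, 3.14, 3.14, 3.14, 3.14].

## Interface

Orientations are given as [roll, pitch, yaw] about the fixed x, y, z axes, in that order (R = Rz(yaw) Ry(pitch) Rx(roll)).
In Python, from cell import * gives the robot as it stands.
- The arm moves only by the tool apply_moves, never from a script. Its argument "targets" is a list of rows, each a list of 6 numbers: the shift along the tool's x, y, z in units of 40 mm (1.0 is 40 mm), then the turn, a rotation vector about the tool's x, y, z in units of 8 degrees (1.0 is 8 degrees). A call has 1 to 12 rows; each row shifts and turns the commanded pose from where the row before left it, along the tool's axes as they then stand; what a row does not reach is not made up. A row lasts 1/8 s, in which the tool goes at most 62.5 mm and 10.7 degrees, less where a joint would pass 70% of its speed; a pose out of reach is approached as far as the arm can. A call is refused whole if a number of a shift passes 1 or a number of a turn 1, either way. A call with a gripper value outside its range is refused whole. "jaw" is the gripper command: -1 is shut, 1 is fully open, values between are in proportion, set as the call begins (left out, the last holds). The fingers move at their own pace and stop on an object; the grip force is fixed at half the most. Time passes only in rows, so rows that do not move let the fingers close. It gives the time, the measured TCP pose, the force and the opening at its end, in the units of the state.
- read_state(): the state, without advancing time (a new reading comes with each control period).
- get_image(name): name is "scene" or "top" or "wrist"; returns the picture (400x640x3 uint8, red, green, blue); there is no depth.
- calibration(name): a dict with "fx", "fy", "cx", "cy" (pixels), "world_from_camera" (4x4, takes a point from camera to world coordinates). Camera axes: x right, y down, z forward; pixel columns grow to the right and rows downward; lengths in mm; the calibration is good to about 2 mm. A picture is of the moment at which its call begins: read the wrist's pose just before it. calibration takes no time and is no camera call; for the wrist camera it gives the pose at the moment of the call.
- finish_job(): hands the job in, once; it reports no verdict.
The state is a dict: "clock": time; "qpos": joint angles; "qd": joint speeds; "tau": joint torques, N m; "eef_pos": TCP position; "tool_rot": TCP orientation; "force": force on the tool from outside, world axes, zero at the start; "torque": the same for the moment, N m; "width": finger opening in mm.
Only numpy, scipy, OpenCV 4.12 (cv2) and the standard library are available. Lean on these libraries where they do the work, as an engineer would, in place of code of your own. Each camera call takes 0.05 s, during which the arm holds its last target. There are 200 camera calls.

## Task

The balance has been checked and its four steel check weights are still standing about on the counter. Put each one back upright in the well of the wooden storage block that is made for its size, set right down on the felt, so that the row runs from smallest to largest. Set them down gently rather than dropping them, and leave the beaker and the timer where they are.

Things in the scene. Friction and masses are not known exactly. Their poses are not given: they have to be found in the camera images.
- w20: The smallest of four loose polished steel check weights: upright cylinder 20 mm in diameter, 30 mm high, then a narrow neck and a knob 18 mm in diameter, 42 mm high in all; about 100 g. Round (yaw means nothing), starts upright on the counter. Origin: centre of its underside, z up. Grip it by the upper part of the cylinder or the knob.
- w29: The second smallest of four loose polished steel check weights: upright cylinder 29 mm in diameter, 30 mm high, then a narrow neck and a knob 26 mm in diameter, 45 mm high in all; about 200 g. Round (yaw means nothing), starts upright on the counter. Origin: centre of its underside, z up. Grip it by the upper part of the cylinder or the knob.
- w38: The second largest of four loose polished steel check weights: upright cylinder 38 mm in diameter, 28 mm high, then a narrow neck and a knob 33 mm in diameter, 47 mm high in all; about 320 g. Round (yaw means nothing), starts upright on the counter. Origin: centre of its underside, z up. Grip it by the upper part of the cylinder or the knob.
- w47: The largest of four loose polished steel check weights: upright cylinder 47 mm in diameter, 30 mm high, then a narrow neck and a knob 41 mm in diameter, 52 mm high in all; about 530 g. Round (yaw means nothing), starts upright on the counter. Origin: centre of its underside, z up. Grip it by the upper part of the cylinder or the knob.
- weight_block: Fixed wooden storage block with four round wells in a row, each with blue felt on its floor: plinth 224 x 90 mm, 8 mm high; upper block 208 x 74 mm, its top 30 mm above the counter. Origin: centre of its underside; x along the row from the smallest well to the largest, z up. Well centres at x = -81, -40.5, +9, +67.5 mm, y = 0. A weight too wide for a well does not go in.
- well20: The smallest of the four wells, for the 20 mm weight: 28 mm in diameter, a 3 mm chamfer round its mouth, 12 mm deep. Origin: centre of its floor, 18 mm above the counter (12 mm below the block's top). Axes as the block's: x along the row towards the largest well, z up.
- well29: The second smallest of the four wells, for the 29 mm weight: 37 mm in diameter, a 3 mm chamfer round its mouth, 12 mm deep. Origin: centre of its floor, 18 mm above the counter (12 mm below the block's top). Axes as the block's: x along the row towards the largest well, z up.
- well38: The second largest of the four wells, for the 38 mm weight: 46 mm in diameter, a 3 mm chamfer round its mouth, 12 mm deep. Origin: centre of its floor, 18 mm above the counter (12 mm below the block's top). Axes as the block's: x along the row towards the largest well, z up.
- well47: The largest of the four wells, for the 47 mm weight: 55 mm in diameter, a 3 mm chamfer round its mouth, 12 mm deep. Origin: centre of its floor, 18 mm above the counter (12 mm below the block's top). Axes as the block's: x along the row towards the largest well, z up.
- beaker: Small glass beaker, 46 mm in diameter, 57 mm high, a bystander standing on the counter. Origin: centre of its underside.
- timer: Small white bench timer lying on the counter, 66 x 62 x 18 mm, a bystander. Origin: centre of its underside.

How it is judged:
By the outcome, as a careful person would: the job done as asked, in the order asked, and still so for the second after the job is handed in, with the robot touching nothing.
It also fails if it takes over 128 s, if anything falls off the work surface, if the arm or the gripper's body presses on something with over 40 N, if the wrist force passes 120 N, or if a joint passes its speed limit or range.

## Working session

There is one attempt and no reset: what is moved stays moved. The work goes in short steps, Python scripts to look and compute and a tool call to move; the robot and the scene stay as the last step left them, time stands still between calls to the robot, and variables do not carry over. Pictures are saved under pics/ and viewed, about 12 in all and at most 16, crops included, and the job is handed in when it is done.

Besides the shell and the picture viewer there is one more tool, called after "Emit:" as name(argument=value, ...), one argument or row to a line, values as JSON. apply_moves: Moves the arm, as the interface text tells. Its arguments: {"type":"object","properties":{"targets":{"type":"array"},"jaw":{"type":"number"}},"required":["targets"]}

```bash
ls; mkdir -p pics; python3 - <<'E'
from cell import *
import cv2
s=read_state(); print({k:s[k] for k in("clock","eef_pos","tool_rot","force","width")})
for n in("scene","top","wrist"):
    c=calibration(n); print(n,c)
    cv2.imwrite(f"pics/{n}0.png",get_image(n)[:,:,::-1])
E
```

```text
pics
{'clock': 0.0, 'eef_pos': array([179.27116998, 624.13928451, 230.38136395]), 'tool_rot': array([-1.57270870e+00, -6.11295475e-07, -2.79734156e-01]), 'force': array([ 0.73498146, -0.39057972, -0.33157798]), 'width': 85.50716167161829}
scene {'fx': 515.1160703172305, 'fy': 515.1160703172305, 'cx': 326.2216650969489, 'cy': 199.32271143642566, 'world_from_camera': array([[ 7.06383896e-01, -3.90809875e-01,  5.90160515e-01,
        -2.41441604e+02],
       [-7.07816380e-01, -3.85040711e-01,  5.92232744e-01,
        -7.13810981e+02],
       [-4.21458030e-03, -8.36068952e-01, -5.48608188e-01,
         7.62159604e+02],
       [ 0.00000000e+00,  0.00000000e+00,  0.00000000e+00,
         1.00000000e+00]])}
top {'fx': 391.746974606987, 'fy': 391.746974606987, 'cx': 327.37793831575584, 'cy': 207.47991488411267, 'world_from_camera': array([[-1.14771947e-02, -9.92457544e-01,  1.22050385e-01,
         3.93536238e+02],
       [-9.99921095e-01,  1.07678788e-02, -6.46967657e-03,
         7.08961798e+01],
       [ 5.10665556e-03, -1.22115008e-01, -9.92502820e-01,
         1.22692497e+03],
       [ 0.00000000e+00,  0.00000000e+00,  0.00000000e+00,
         1.00000000e+00]])}
wrist {'fx': 353.6819134934278, 'fy': 353.6819134934278, 'cx': 318.1141215313178, 'cy': 199.73196162651746, 'world_from_camera': array([[ 2.75644634e-01,  9.18339926e-01,  2.84027842e-01,
         1.07315958e+02],
       [ 9.61258371e-01, -2.62862707e-01, -8.29791645e-02,
         6.45181093e+02],
       [-1.54275239e-03,  2.95896902e-01, -9.55218636e-01,
         3.71930912e+02],
       [ 0.00000000e+00,  0.00000000e+00,  0.00000000e+00,
         1.00000000e+00]])}
```

View pics/scene0.png

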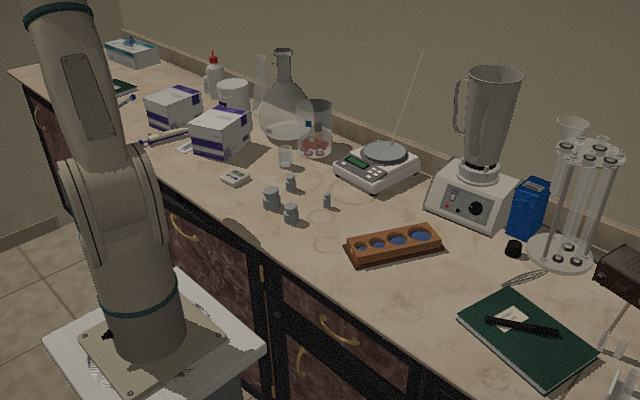

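View pics/top0.png

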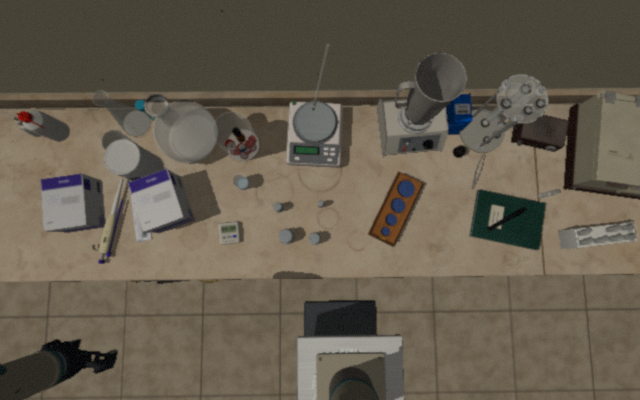

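The scene view shows the weights at about (272,197), (291,184), (291,213) and (327,200), the beaker at (285,156), the timer at (235,178) and the block at (395,243). In the top view the weights are near (279,206), (321,203), (287,236) and (314,238), with the wells running from (385,231) to (405,188).

```bash
cat > h.py <<'E'
from cell import *
import numpy as np, cv2
from scipy.spatial.transform import Rotation as R
def ray(c,px,z):
    M=c["world_from_camera"]; d=M[:3,:3]@[(px[0]-c["cx"])/c["fx"],(px[1]-c["cy"])/c["fy"],1]
    o=M[:3,3]; return o+d*(z-o[2])/d[2]
def proj(c,p):
    M=c["world_from_camera"]; q=M[:3,:3].T@(np.array(p,float)-M[:3,3])
    return np.array([c["fx"]*q[0]/q[2]+c["cx"],c["fy"]*q[1]/q[2]+c["cy"]])
def snap(n,name=None):
    c=calibration(n); im=np.ascontiguousarray(get_image(n)[:,:,::-1])
    if name: cv2.imwrite(f"pics/{name}.png",im)
    return c,im
def blobs(im,lo,hi,amin,roi=None):
    m=cv2.inRange(cv2.cvtColor(im,cv2.COLOR_BGR2HSV),lo,hi)
    if roi: k=np.zeros_like(m); x0,y0,x1,y1=roi; k[y0:y1,x0:x1]=1; m*=k
    n,l,s,c=cv2.connectedComponentsWithStats(m)
    return [(s[i],c[i]) for i in range(1,n) if s[i,4]>=amin]
def rel(p,yaw=None):
    """tool-frame shift (40 mm units) from measured TCP to world point p"""
    s=read_state(); T=R.from_euler("xyz",s["tool_rot"]).as_matrix()
    return T.T@(np.array(p)-s["eef_pos"])/40
E
python3 - <<'E'
from h import *
c=calibration("top"); im=cv2.imread("pics/top0.png")
s,cs=cv2.imread("pics/scene0.png"),calibration("scene")
a=cv2.resize(im[175:250,220:430],None,fx=3.8,fy=3.8,interpolation=cv2.INTER_CUBIC)
b=cv2.resize(s[140:275,225:450],None,fx=2.2,fy=2.2,interpolation=cv2.INTER_CUBIC)
o=np.zeros((a.shape[0]+b.shape[0],800,3),np.uint8); o[:a.shape[0],:a.shape[1]]=a;o[a.shape[0]:,:b.shape[1]]=b
print(o.shape); cv2.imwrite("pics/crop0.png",o)
for p in [(279,207),(321.5,203.5),(287.5,237),(314.5,238.5)]: print("w",ray(c,p,25).round())
print("felt (blue)")
for st,q in blobs(im,(95,60,40),(130,255,255),8,(365,170,430,250)): print(st,q.round(1),ray(c,q,18).round(1))
for st,q in blobs(s,(95,60,40),(130,255,255),8,(340,215,450,275)): print(st,q.round(1),ray(cs,q,18).round(1))
E
```

```text
(582, 800, 3)
w [544. 213.  25.]
w [554.  81.  25.]
w [452. 186.  25.]
w [446. 104.  25.]
felt (blue)
[398 181  16  16 205] [405.6 188.4] [ 599.8 -182.7   18. ]
[392 199  13  13 140] [397.8 205.1] [ 547.3 -156.2   18. ]
[386 214  11  11  87] [390.9 219.3] [ 503.3 -133.3   18. ]
[382 228   8   7  45] [385.2 231. ] [ 467.2 -114.6   18. ]
[409 231  22  10 165] [419.8 235.4] [ 604.6 -179.4   18. ]
[388 236  18   9 110] [397.1 240.2] [ 552.  -152.6   18. ]
[371 242  14   6  64] [377.5 244.3] [ 507.8 -129.7   18. ]
[357 246   9   4  30] [361.  247.6] [ 471.8 -110.7   18. ]
```

View pics/crop0.png

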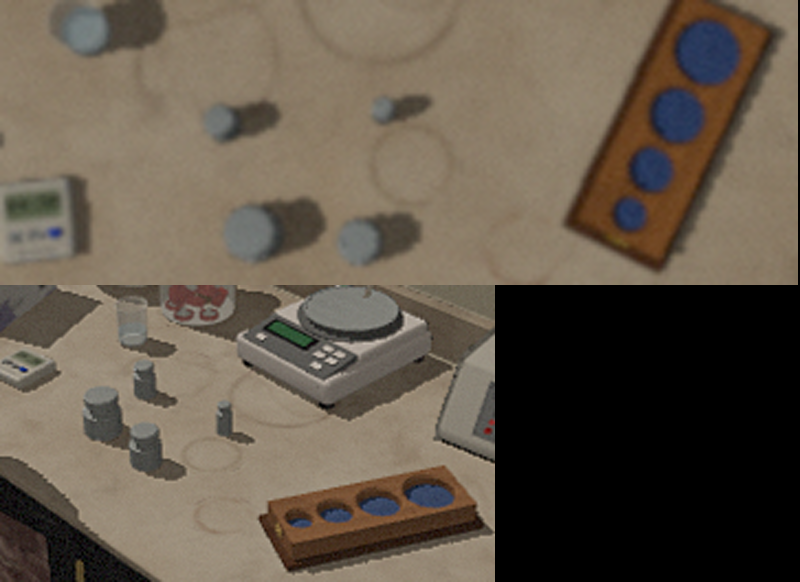

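The crops confirm it: w47 is near world (452,186), w38 near (446,104), w29 near (544,213) and w20 near (554,81). The felts line up over 149 mm (148.5 expected), and the row's yaw is about -27°. I'll turn the tool to that yaw, so the jaws open across the row, and move over for a closer wrist view.

Emit:
apply_moves(
  targets=[
    [0,0,0,0,0.7,0],
    [0,0,0,0,0.7,0],
    [0.85,0,-0.52,0,0,0],
    [0.85,0,-0.52,0,0,0],
    [0.85,0,-0.52,0,0,0],
    [0.85,0,-0.52,0,0,0],
    [0.85,0,-0.52,0,0,0],
    [0.85,0,-0.52,0,0,0],
    [0.85,0,-0.52,0,0,0],
    [0.85,0,-0.52,0,0,0],
    [0.85,0,-0.52,0,0,0],
    [0.85,0,-0.52,0,0,0],
  ],
)

```text
clock: 1.65
eef_pos: [387.1, 283.0, 231.3]
tool_rot: [-1.571, 0.0, -0.475]
force: [-0.3, -0.2, 0.5]
width: 85.0
```

Emit:
apply_moves(
  targets=[
    [0.85,0,-0.52,0,0,0],
    [0.85,0,-0.52,0,0,0],
    [0.85,0,-0.52,0,0,0],
    [0.85,0,-0.52,0,0,0],
    [0,0,0,0,0,0],
    [0,0,0,0,0,0],
  ],
)

```text
clock: 2.4
eef_pos: [469.0, 148.5, 231.1]
tool_rot: [-1.571, 0.001, -0.475]
force: [-0.6, -0.3, -0.0]
width: 85.3
```

```bash
python3 - <<'E'
from h import *
s=read_state(); print(s["eef_pos"],s["tool_rot"],s["qpos"].round(2) if hasattr(s["qpos"],"round") else s["qpos"])
c,im=snap("wrist","wrist1")
print(c["world_from_camera"].round(3))
for st,q in blobs(im,(95,60,40),(130,255,255),150): print(st,q.round(1),ray(c,q,18).round(1))
for n,p in dict(w47=(452,186,47),w38=(446,104,47),w29=(544,213,45),w20=(554,81,42)).items(): print(n,proj(c,p).round())
E
```

```text
[468.99772274 148.49416134 231.11328646] [-1.57079832e+00  9.31898998e-04 -4.75157369e-01] [-0.46  0.41  0.13  1.95 -0.08  0.79  0.81]
[[ 4.57000e-01  8.50000e-01  2.62000e-01  4.02471e+02]
 [ 8.89000e-01 -4.37000e-01 -1.35000e-01  1.82886e+02]
 [ 0.00000e+00  2.95000e-01 -9.56000e-01  3.72624e+02]
 [ 0.00000e+00  0.00000e+00  0.00000e+00  1.00000e+00]]
[ 97 264  20  19 271] [106.4 273.1] [ 467.9 -117.6   18. ]
w47 [346. 139.]
w38 [265. 174.]
w29 [412. 210.]
w20 [298. 272.]
```

View pics/wrist1.png

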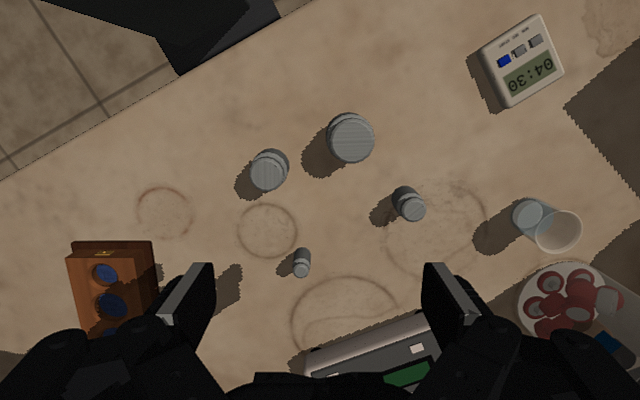

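The wrist view shows w47 near (350,138), w38 near (268,171), w29 near (409,205), w20 near (301,262), and the wells at lower left. The arrangement and relative sizes match, so I'll take each weight's silhouette centroid at mid-height.

```bash
python3 - <<'E'
from h import *
c=calibration("wrist"); im=cv2.imread("pics/wrist1.png"); hsv=cv2.cvtColor(im,cv2.COLOR_BGR2HSV)
for p in [(349,138),(349,120),(268,171),(310,160),(400,235),(430,160)]: print(p,hsv[p[1],p[0]],end=" ")
print()
for n,(r,h) in dict(w47=((310,100,390,175),52),w38=((240,140,300,200),47),w29=((380,175,440,230),45),w20=((285,240,320,285),42)).items():
    for st,q in blobs(im,(75,0,50),(135,90,255),80,r):
        w=st[2]; print(n,st,q.round(1),"mid",ray(c,q,h/2).round(1),"width mm",(w*np.linalg.norm(ray(c,q,h/2)-c["world_from_camera"][:3,3])/c["fx"]).round(1))
E
```

```text
(349, 138) [ 30  13 114] (349, 120) [ 21  16 115] (268, 171) [ 25  14 111] (310, 160) [17 81 66] (400, 235) [ 16  74 137] (430, 160) [ 17  70 149]
```

```bash
python3 - <<'E'
from h import *
c=calibration("wrist"); im=cv2.medianBlur(cv2.imread("pics/wrist1.png"),3)
for n,(r,h) in dict(w47=((310,100,390,175),52),w38=((240,140,300,200),47),w29=((380,175,440,230),45),w20=((285,240,320,285),42)).items():
    for st,q in blobs(im,(0,0,30),(180,45,255),80,r):
        w=st[2]; print(n,st,q.round(1),"mid",ray(c,q,h/2).round(1),"width mm",(w*np.linalg.norm(ray(c,q,h/2)-c["world_from_camera"][:3,3])/c["fx"]).round(1))
        P=ray(c,q,h/2); print("   tool shift to xy, TCP z 16:",rel([P[0],P[1],16]).round(2))
E
```

```text
w47 [ 326  113   49   50 1909] [349.8 137.5] mid [455.2 190.9  26. ] width mm 48.6
   tool shift to xy, TCP z 16: [-0.78  5.38  0.78]
w38 [ 249  149   40   43 1304] [268.7 169.5] mid [447.2 104.5  23.5] width mm 40.8
   tool shift to xy, TCP z 16: [ 0.03  5.38 -1.24]
w29 [391 186  35  36 885] [408.3 203.5] mid [544.9 215.7  22.5] width mm 37.6
   tool shift to xy, TCP z 16: [0.94 5.38 2.35]
w20 [292 247  19  31 448] [301.2 262.3] mid [554.5  84.5  21. ] width mm 21.3
   tool shift to xy, TCP z 16: [ 2.65  5.38 -0.46]
```

Emit:
apply_moves(
  targets=[
    [0.01,0.8,-0.41,0,0,0],
    [0.01,0.8,-0.41,0,0,0],
    [0.01,0.8,-0.42,0,0,0],
    [0,0.8,0,0,0,0],
    [0,0.8,0,0,0,0],
    [0,0,0,0,0,0],
    [0,0,0,0,0,0],
  ],
  jaw=0.4,
)

```text
clock: 3.32
eef_pos: [448.1, 104.2, 72.0]
tool_rot: [-1.57, -0.0, -0.474]
force: [0.3, -0.1, 0.8]
width: 59.8
```

```bash
python3 - <<'E'
from h import *
print(rel([447.2,104.5,14]).round(3), read_state()["width"])
snap("wrist","wrist2")
E
```

```text
[-0.024  1.451 -0.005] 59.772409211198166
```

View pics/wrist2.png

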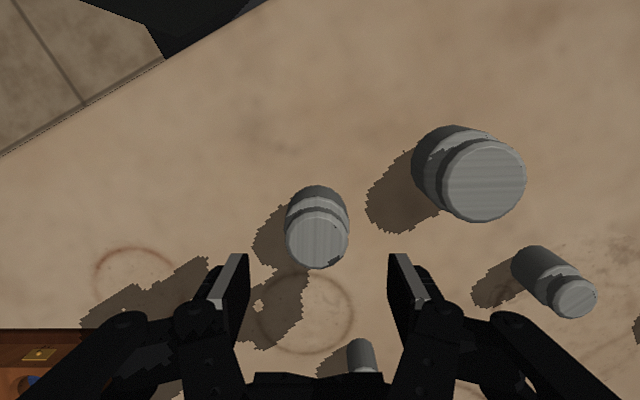

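The wrist view shows the w38 knob top at about (317,240), centred between the fingertips (x of about 319), with w47 clear to the right. I'll go down and grip.

Emit:
apply_moves(
  targets=[
    [0,0.5,0,0,0,0],
    [-0.02,0.5,0,0,0,0],
    [0,0.45,0,0,0,0],
    [0,0,0,0,0,0],
  ],
)

```text
clock: 3.88
eef_pos: [445.4, 104.9, 21.4]
tool_rot: [-1.573, 0.008, -0.476]
force: [0.1, -0.4, 0.4]
width: 59.7
```

Emit:
apply_moves(
  targets=[
    [0,0,0,0,0,0],
    [0,0,0,0,0,0],
    [0,0,0,0,0,0],
    [0,0,0,0,0,0],
    [0,0,0,0,0,0],
    [0,0,0,0,0,0],
  ],
  jaw=-1,
)

```text
clock: 4.62
eef_pos: [445.6, 104.6, 22.4]
tool_rot: [-1.571, 0.007, -0.476]
force: [-1.5, 0.3, 7.7]
width: 34.7
```

Emit:
apply_moves(
  targets=[
    [0,-0.5,0,0,0,0],
    [0,-0.8,0,0,0,0],
    [0,-0.8,0,0,0,0],
    [0,-0.4,0,0,0,0],
    [0,0,0,0,0,0],
  ],
)

```text
clock: 5.25
eef_pos: [446.7, 104.3, 122.3]
tool_rot: [-1.571, 0.006, -0.476]
force: [0.3, 0.5, -3.3]
width: 34.2
```

```bash
python3 - <<'E'
from h import *
c,im=snap("wrist","wrist3")
for st,q in blobs(im,(95,60,40),(130,255,255),150): print(st,q.round(1),ray(c,q,18).round(1))
# well38 from top-image felts
a=-0.4745;b=np.array([540.3,-152.2]) # block origin guess printed against felts
F={-81:(467.2,-114.6),-40.5:(503.3,-133.3),9:(547.3,-156.2),67.5:(599.8,-182.7)}
X=np.array(list(F));P=np.array(list(F.values())); d=P[-1]-P[0]; d/=np.linalg.norm(d); o=(P-np.outer(X,d)).mean(0)
print("origin",o.round(1),"yaw",np.arctan2(d[1],d[0]).round(4),(P-o-np.outer(X,d)).round(1).tolist())
w=o+9*d; print(w, rel([*w,100]).round(2))
E
```

```text
[ 77 329  24  19 230] [ 85.7 335.9] [ 463.8 -119.6   18. ]
origin [ 539.4 -151.8] yaw -0.4744 [[-0.2, 0.2], [-0.1, 0.0], [-0.1, -0.2], [0.3, -0.0]]
[ 547.41328451 -155.95116648] [ 5.24  0.5  -4.62]
```

View pics/wrist3.png

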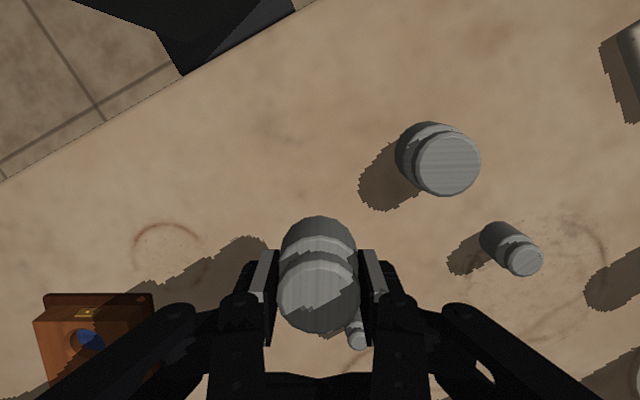

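The wrist view shows w38 held at its knob (width 34), upright, with the knob centre at about (319,297). The tool stopped at z=22 instead of 14 because that spot is near the inner reach limit. I'll carry it over well38.

Emit:
apply_moves(
  targets=[
    [0.4,0,-0.35,0,0,0],
    [0.65,0,-0.58,0,0,0],
    [0.65,0,-0.58,0,0,0],
    [0.65,0,-0.58,0,0,0],
    [0.65,0,-0.58,0,0,0],
    [0.65,0,-0.58,0,0,0],
    [0.65,0,-0.58,0,0,0],
    [0.54,0,-0.48,0,0,0],
    [0.35,0.3,-0.3,0,0,0],
    [0,0.2,0,0,0,0],
    [0,0,0,0,0,0],
    [0,0,0,0,0,0],
  ],
)

```text
clock: 6.8
eef_pos: [545.4, -153.1, 99.3]
tool_rot: [-1.573, 0.01, -0.474]
force: [0.5, 0.2, -2.8]
width: 34.2
```

```bash
python3 - <<'E'
from h import *
print(rel([547.4,-156,40]).round(3), read_state()["eef_pos"])
c,im=snap("wrist"); cs,s=snap("scene")
f=im[160:400,160:480]; p=proj(cs,[547,-156,60]).astype(int); print("scene crop origin",p-[50,55])
g=cv2.resize(s[p[1]-55:p[1]+45,p[0]-50:p[0]+60],None,fx=4,fy=4,interpolation=cv2.INTER_CUBIC)
o=np.zeros((400,760,3),np.uint8); o[:240,:320]=f; o[:,320:]=g; cv2.imwrite("pics/p4.png",o); cv2.imwrite("pics/wrist4.png",im); cv2.imwrite("pics/scene4.png",s)
for z in(60,78,125): print(z,"scene px of well axis at z",((proj(cs,[547.4,-156,z])-(p-[50,55]))*4+[320,0]).round())
for st,q in blobs(im,(95,60,40),(130,255,255),100): print(st,q.round(1),ray(c,q,18).round(1))
E
```

```text
[ 0.092  1.483 -0.039] [ 545.41545953 -153.11177961   99.33611937]
scene crop origin [348 172]
60 scene px of well axis at z [521. 221.]
78 scene px of well axis at z [524. 195.]
125 scene px of well axis at z [530. 127.]
[ 293   47   45   48 1631] [314.5  71.2] [ 467.4 -115.5   18. ]
[ 287  111   57   57 2521] [314.8 139. ] [ 503.1 -133.7   18. ]
[ 282  184   67   47 1914] [313.7 204.8] [ 541.2 -154.2   18. ]
```

View pics/p4.png

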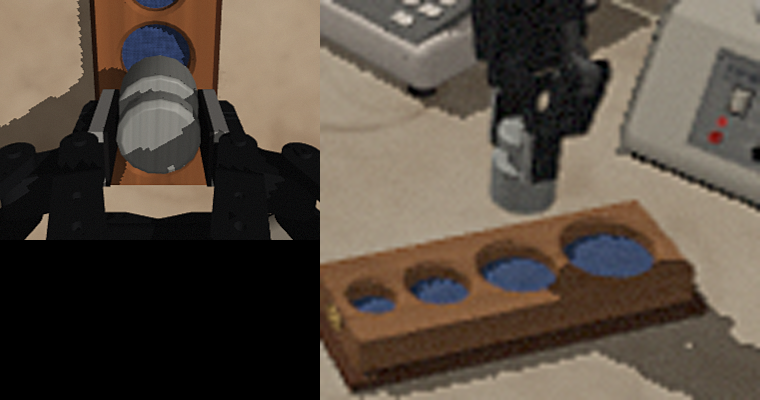

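This shows w38 upright in the gripper. Its underside in the scene part is at about (523,195), which puts it on the well38 axis at z of about 78. The wrist felts agree with the top view within 1 mm. Next I'll lower it slowly.

Emit:
apply_moves(
  targets=[
    [0.03,0.4,-0.04,0,0,0],
    [0,0.4,0,0,0,0],
    [0,0.3,0,0,0,0],
    [0,0.15,0,0,0,0],
    [0,0.1,0,0,0,0],
    [0,0,0,0,0,0],
    [0,0,0,0,0,0],
  ],
)

```text
clock: 7.78
eef_pos: [545.9, -156.7, 46.0]
tool_rot: [-1.573, 0.008, -0.476]
force: [0.3, 0.1, -2.8]
width: 34.4
```

Emit:
apply_moves(
  targets=[
    [0,0.03,0,0,0,0],
    [0,0.03,0,0,0,0],
    [0,0,0,0,0,0],
  ],
)

```text
clock: 8.15
eef_pos: [545.5, -156.6, 43.2]
tool_rot: [-1.573, 0.009, -0.476]
force: [-0.4, -0.2, -2.1]
width: 34.2
```

Emit:
apply_moves(
  targets=[
    [0,0.03,0,0,0,0],
    [0,0.03,0,0,0,0],
    [0,0,0,0,0,0],
  ],
)

```text
clock: 8.52
eef_pos: [545.5, -156.6, 40.7]
tool_rot: [-1.573, 0.009, -0.476]
force: [-0.7, -0.1, -2.8]
width: 34.1
```

Emit:
apply_moves(
  targets=[
    [0,0.03,0,0,0,0],
    [0,0,0,0,0,0],
  ],
)

```text
clock: 8.78
eef_pos: [545.5, -156.6, 40.5]
tool_rot: [-1.573, 0.008, -0.476]
force: [-2.0, 0.1, 5.7]
width: 34.1
```

It made contact with TCP z at 40.5, which is 18 + 22.4, so the weight is on the felt. I'll release and back up.

Emit:
apply_moves(
  targets=[
    [0,0,0,0,0,0],
    [0,0,0,0,0,0],
    [0,0,0,0,0,0],
    [0,-0.2,0,0,0,0],
    [0,-0.7,0,0,0,0],
    [0,-0.8,0,0,0,0],
    [0,-0.8,0,0,0,0],
    [0,0,0,0,0,0],
  ],
  jaw=0.5,
)

```text
clock: 9.78
eef_pos: [548.3, -157.5, 142.5]
tool_rot: [-1.572, 0.003, -0.476]
force: [-0.2, -1.2, -0.7]
width: 63.9
```

```bash
python3 - <<'E'
from h import *
print("w47 z95",rel([455.2,190.9,95]).round(2)); cs,s=snap("scene","scene5")
cv2.imwrite("pics/s5.png",cv2.resize(s[200:280,330:450],None,fx=4,fy=4,interpolation=cv2.INTER_CUBIC))
E
```

```text
w47 z95 [-6.06  1.2   6.68]
```

View pics/s5.png

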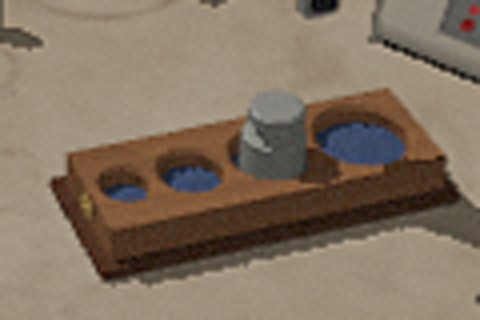

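w38 stands upright in its well at about (272,140) in this crop. Now for w47.

Emit:
apply_moves(
  targets=[
    [-0.4,0,0.44,0,0,0],
    [-0.65,0,0.72,0,0,0],
    [-0.65,0,0.72,0,0,0],
    [-0.65,0,0.72,0,0,0],
    [-0.65,0,0.72,0,0,0],
    [-0.65,0,0.72,0,0,0],
    [-0.65,0,0.72,0,0,0],
    [-0.65,0,0.72,0,0,0],
    [-0.6,0.2,0.66,0,0,0],
    [-0.4,0.4,0.44,0,0,0],
    [-0.1,0.5,0.1,0,0,0],
    [0,0,0,0,0,0],
  ],
  jaw=0.95,
)

```text
clock: 11.32
eef_pos: [451.6, 191.1, 95.0]
tool_rot: [-1.577, 0.011, -0.475]
force: [0.5, -0.7, 0.7]
width: 83.0
```

```bash
python3 - <<'E'
from h import *
c,im=snap("wrist","wrist6"); im=cv2.medianBlur(im,3)
print(read_state()["eef_pos"],"w47 z14",rel([455.2,190.9,14]).round(2))
p=proj(c,[455.2,190.9,26]).astype(int); print(p)
for st,q in blobs(im,(0,0,60),(180,45,255),900,(240,100,400,330)): print(st,q.round(1),ray(c,q,26).round(1))
E
```

```text
[452.64270746 190.69803507  95.9188754 ] w47 z14 [0.07 2.05 0.04]
[320 220]
[ 285  178   72   90 4797] [321.8 225.5] [458.5 190.1  26. ]
```

Emit:
apply_moves(
  targets=[
    [0.09,0.5,0.03,0,0,0],
    [0,0.6,0,0,0,0],
    [0,0.5,0,0,0,0],
    [0,0.3,0,0,0,0],
    [0,0.13,0,0,0,0],
    [0,0,0,0,0,0],
    [0,0,0,0,0,0],
  ],
)

```text
clock: 12.25
eef_pos: [456.8, 191.3, 16.3]
tool_rot: [-1.573, 0.008, -0.476]
force: [-0.4, 0.4, -0.2]
width: 83.2
```

Emit:
apply_moves(
  targets=[
    [0,0,0,0,0,0],
    [0,0,0,0,0,0],
    [0,0,0,0,0,0],
    [0,0,0,0,0,0],
    [0,0,0,0,0,0],
    [0,0,0,0,0,0],
    [0,0,0,0,0,0],
  ],
  jaw=-1,
)

```text
clock: 13.12
eef_pos: [456.2, 191.0, 16.5]
tool_rot: [-1.573, 0.009, -0.476]
force: [-2.6, -0.6, 7.9]
width: 44.6
```

Emit:
apply_moves(
  targets=[
    [0,-0.4,0,0,0,0],
    [0,-0.6,0,0,0,0],
    [0,-0.8,0,0,0,0],
    [0,-0.6,0,0,0,0],
    [0,0,0,0,0,0],
  ],
)

```text
clock: 13.75
eef_pos: [458.2, 191.7, 113.4]
tool_rot: [-1.57, 0.006, -0.475]
force: [-0.5, -0.0, -4.7]
width: 44.5
```

```bash
python3 - <<'E'
from h import *
w=[539.4+67.5*.8896,-151.8-67.5*.4568]; print(w,rel([*w,105]).round(2),rel([*w,34.5]).round(2))
snap("wrist","wrist7")
E
```

```text
[599.448, -182.63400000000001] [ 7.42  0.16 -6.7 ] [ 7.44  1.92 -6.7 ]
```

View pics/wrist7.png

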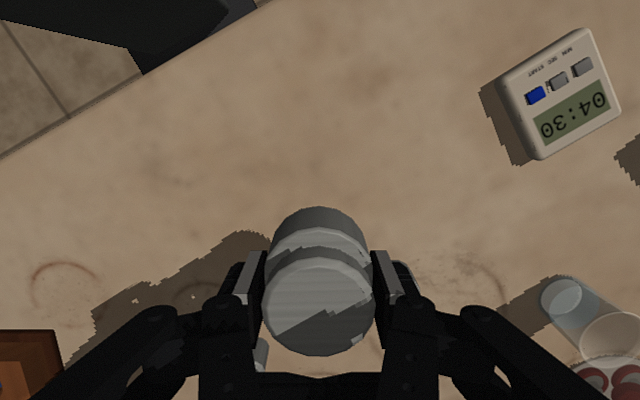

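This shows w47 held upright and centred at about (318,310), with underside z near 97. I'll carry it to well47.

Emit:
apply_moves(
  targets=[
    [0.4,0,-0.36,0,0,0],
    [0.66,0,-0.6,0,0,0],
    [0.66,0,-0.6,0,0,0],
    [0.66,0,-0.6,0,0,0],
    [0.66,0,-0.6,0,0,0],
    [0.66,0,-0.6,0,0,0],
    [0.66,0,-0.6,0,0,0],
    [0.66,0,-0.6,0,0,0],
    [0.66,0,-0.6,0,0,0],
    [0.66,0,-0.6,0,0,0],
    [0.66,0,-0.6,0,0,0],
    [0.4,0,-0.34,0,0,0],
  ],
)

```text
clock: 15.3
eef_pos: [596.5, -185.0, 107.9]
tool_rot: [-1.575, 0.011, -0.478]
force: [-0.4, 1.0, -4.1]
width: 44.4
```

Emit:
apply_moves(
  targets=[
    [0,0.4,0,0,0,0],
    [0,0.5,0,0,0,0],
    [0,0,0,0,0,0],
    [0,0,0,0,0,0],
  ],
)

```text
clock: 15.8
eef_pos: [597.1, -181.6, 73.5]
tool_rot: [-1.573, 0.01, -0.475]
force: [1.0, 0.5, -4.2]
width: 44.4
```

```bash
python3 - <<'E'
from h import *
w=[599.45,-182.63]; print(rel([*w,34.5]).round(3))
cs,s=snap("scene"); g=cv2.resize(s[160:280,340:470],None,fx=4,fy=4,interpolation=cv2.INTER_CUBIC)
cv2.imwrite("pics/s8.png",g)
for z in (18,30,60):print(z,((proj(cs,[*w,z])-[340,160])*4).round())
E
```

```text
[0.074 0.973 0.007]
18 [319. 308.]
30 [321. 292.]
60 [326. 250.]
```

View pics/s8.png

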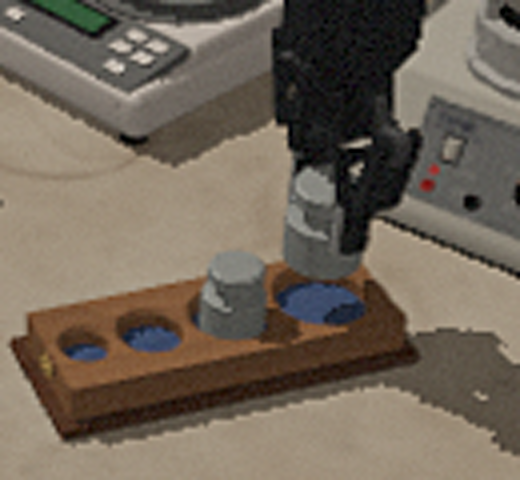

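The scene shows w47 hanging over well47. Its underside centre is at x of about 322 against about 325 predicted, so I'll nudge +2 mm along the row and then lower it.

Emit:
apply_moves(
  targets=[
    [0.05,0.1,0.01,0,0,0],
    [0,0.3,0,0,0,0],
    [0,0.2,0,0,0,0],
    [0,0.15,0,0,0,0],
    [0,0.1,0,0,0,0],
    [0,0,0,0,0,0],
    [0,0,0,0,0,0],
  ],
)

```text
clock: 16.73
eef_pos: [599.1, -183.3, 40.1]
tool_rot: [-1.573, 0.008, -0.476]
force: [-0.2, -0.5, -4.2]
width: 44.4
```

Emit:
apply_moves(
  targets=[
    [0,0.03,0,0,0,0],
    [0,0.03,0,0,0,0],
    [0,0,0,0,0,0],
  ],
)

```text
clock: 17.1
eef_pos: [598.8, -183.2, 37.4]
tool_rot: [-1.573, 0.009, -0.476]
force: [-0.8, 0.2, -4.4]
width: 44.3
```

Emit:
apply_moves(
  targets=[
    [0,0.03,0,0,0,0],
    [0,0,0,0,0,0],
  ],
)

```text
clock: 17.35
eef_pos: [598.8, -183.2, 36.2]
tool_rot: [-1.573, 0.009, -0.476]
force: [0.8, 0.6, -4.0]
width: 44.3
```

Emit:
apply_moves(
  targets=[
    [0,0.03,0,0,0,0],
    [0,0,0,0,0,0],
  ],
)

```text
clock: 17.6
eef_pos: [598.8, -183.2, 35.0]
tool_rot: [-1.573, 0.009, -0.476]
force: [0.7, -0.3, -3.6]
width: 44.7
```

Emit:
apply_moves(
  targets=[
    [0,0.03,0,0,0,0],
    [0,0,0,0,0,0],
  ],
)

```text
clock: 17.85
eef_pos: [598.9, -183.2, 34.6]
tool_rot: [-1.573, 0.008, -0.476]
force: [-2.4, 1.0, 3.7]
width: 44.4
```

Contact at 34.6, which is 18 + 16.5, so it is on the felt. I'll release it.

Emit:
apply_moves(
  targets=[
    [0,0,0,0,0,0],
    [0,0,0,0,0,0],
    [0,0,0,0,0,0],
    [0,-0.2,0,0,0,0],
    [0,-0.7,0,0,0,0],
    [0,-0.8,0,0,0,0],
    [0,-0.8,0,0,0,0],
    [0,0,0,0,0,0],
  ],
  jaw=0.8,
)

```text
clock: 18.85
eef_pos: [601.8, -184.3, 137.2]
tool_rot: [-1.572, 0.002, -0.476]
force: [0.3, -0.4, -0.6]
width: 76.7
```

```bash
python3 - <<'E'
from h import *
print(read_state()["eef_pos"],"w20 z90",rel([554.5,84.5,90]).round(2))
E
```

```text
[ 601.77622197 -184.25722405  137.16346831] w20 z90 [-4.13  1.18  5.43]
```

Emit:
apply_moves(
  targets=[
    [-0.3,0,0.4,0,0,0],
    [-0.55,0,0.72,0,0,0],
    [-0.55,0,0.72,0,0,0],
    [-0.55,0,0.72,0,0,0],
    [-0.55,0,0.72,0,0,0],
    [-0.55,0,0.72,0,0,0],
    [-0.55,0.2,0.72,0,0,0],
    [-0.4,0.4,0.5,0,0,0],
    [-0.13,0.5,0.21,0,0,0],
    [0,0,0,0,0,0],
    [0,0,0,0,0,0],
  ],
  jaw=0.1,
)

```text
clock: 20.23
eef_pos: [551.6, 85.2, 90.7]
tool_rot: [-1.574, 0.009, -0.476]
force: [1.0, -0.5, -0.1]
width: 46.9
```

```bash
python3 - <<'E'
from h import *
c,im=snap("wrist","wrist9"); im=cv2.medianBlur(im,3)
print(read_state()["eef_pos"],"w20 z16",rel([554.5,84.5,16]).round(2),proj(c,[554.5,84.5,21]).round(),proj(c,[554.5,84.5,42]).round())
for st,q in blobs(im,(0,0,60),(180,45,255),200,(270,150,370,300)): print(st,q.round(1),ray(c,q,23).round(1))
cv2.imwrite("pics/w9c.png",im)
E
```

```text
[552.08634316  84.82189709  91.11452764] w20 z16 [0.07 1.88 0.03] [319. 219.] [319. 232.]
[ 304  198   30   47 1014] [319.7 223. ] [556.1  84.   23. ]
```

View pics/w9c.png

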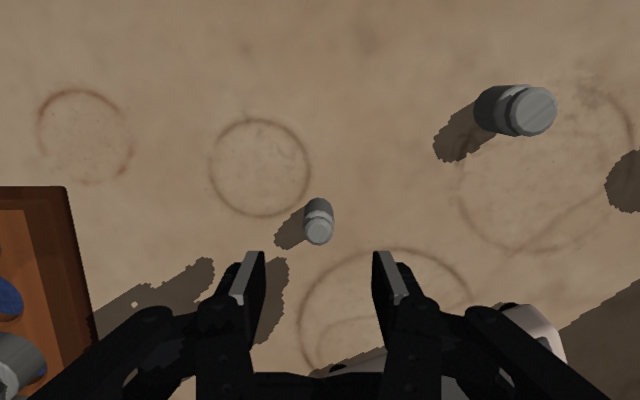

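This shows w20 at about (319,222), centred between the fingers, with w29 at (530,110) and the balance well forward at the bottom edge. Next I'll descend and grip.

Emit:
apply_moves(
  targets=[
    [0.09,0.5,0.03,0,0,0],
    [0,0.6,0,0,0,0],
    [0,0.5,0,0,0,0],
    [0,0.25,0,0,0,0],
    [0,0,0,0,0,0],
    [0,0,0,0,0,0],
  ],
)

```text
clock: 21.02
eef_pos: [555.7, 84.8, 17.2]
tool_rot: [-1.573, 0.008, -0.476]
force: [-0.1, 0.5, 0.4]
width: 46.6
```

Emit:
apply_moves(
  targets=[
    [0,0,0,0,0,0],
    [0,0,0,0,0,0],
    [0,0,0,0,0,0],
    [0,0,0,0,0,0],
    [0,0,0,0,0,0],
    [0,0,0,0,0,0],
  ],
  jaw=-1,
)

```text
clock: 21.78
eef_pos: [555.6, 85.0, 17.5]
tool_rot: [-1.573, 0.008, -0.476]
force: [-0.5, 0.2, 5.3]
width: 17.4
```

Emit:
apply_moves(
  targets=[
    [0,-0.4,0,0,0,0],
    [0,-0.6,0,0,0,0],
    [0,-0.8,0,0,0,0],
    [0,-0.4,0,0,0,0],
    [0,0,0,0,0,0],
  ],
)

```text
clock: 22.4
eef_pos: [556.7, 85.1, 105.9]
tool_rot: [-1.572, 0.007, -0.476]
force: [0.1, 0.0, -1.0]
width: 17.1
```

```bash
python3 - <<'E'
from h import *
w=[467.3,-115.0]; print(rel([*w,105]).round(2),rel([*w,34]).round(2))
E
```

```text
[ 0.3   0.03 -5.47] [ 0.32  1.8  -5.47]
```

Emit:
apply_moves(
  targets=[
    [0.03,0,-0.47,0,0,0],
    [0.05,0,-0.8,0,0,0],
    [0.05,0,-0.8,0,0,0],
    [0.05,0,-0.8,0,0,0],
    [0.05,0,-0.8,0,0,0],
    [0.04,0,-0.8,0,0,0],
    [0.03,0.2,-0.6,0,0,0],
    [0.01,0.4,-0.4,0,0,0],
    [0,0.3,0,0,0,0],
    [0,0,0,0,0,0],
    [0,0,0,0,0,0],
    [0,0,0,0,0,0],
  ],
)

```text
clock: 23.9
eef_pos: [466.9, -114.7, 69.5]
tool_rot: [-1.573, 0.008, -0.475]
force: [0.4, -0.3, -0.5]
width: 16.8
```

```bash
python3 - <<'E'
from h import *
w=[467.3,-115.]; print(read_state()["eef_pos"],rel([*w,35.5]).round(3))
c,im=snap("wrist"); cs,s=snap("scene"); g=cv2.resize(s[190:280,330:430],None,fx=4,fy=4,interpolation=cv2.INTER_CUBIC)
o=np.zeros((360,720,3),np.uint8); o[:,:400]=g; o[:240,400:]=im[120:360,160:480]; cv2.imwrite("pics/s10.png",o)
for z in (18,30,52):print(z,((proj(cs,[*w,z])-[330,190])*4).round())
E
```

```text
[ 466.90787676 -114.71513211   69.4796806 ] [ 0.019  0.849 -0.   ]
18 [124. 237.]
30 [125. 221.]
52 [126. 190.]
```

View pics/s10.png

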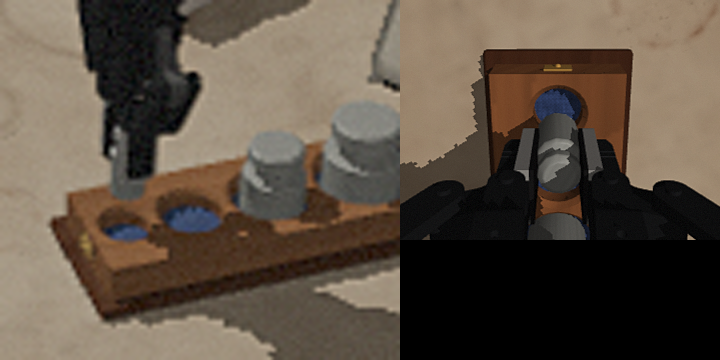

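The scene part shows w20's underside at about (127,190), and the well20 axis is predicted at (126,190), so it is aligned. Now to lower it.

Emit:
apply_moves(
  targets=[
    [0.01,0.25,0,0,0,0],
    [0,0.25,0,0,0,0],
    [0,0.15,0,0,0,0],
    [0,0.08,0,0,0,0],
    [0,0,0,0,0,0],
    [0,0,0,0,0,0],
  ],
)

```text
clock: 24.75
eef_pos: [466.5, -115.5, 40.1]
tool_rot: [-1.573, 0.008, -0.476]
force: [0.4, -0.3, -1.8]
width: 17.0
```

Emit:
apply_moves(
  targets=[
    [0,0.03,0,0,0,0],
    [0,0.03,0,0,0,0],
    [0,0,0,0,0,0],
  ],
)

```text
clock: 25.12
eef_pos: [466.4, -115.4, 37.5]
tool_rot: [-1.573, 0.009, -0.476]
force: [-0.0, -0.3, -1.7]
width: 17.4
```

Emit:
apply_moves(
  targets=[
    [0,0.03,0,0,0,0],
    [0,0,0,0,0,0],
  ],
)

```text
clock: 25.38
eef_pos: [466.3, -115.4, 36.3]
tool_rot: [-1.573, 0.009, -0.476]
force: [-0.2, 0.1, -0.6]
width: 16.9
```

Emit:
apply_moves(
  targets=[
    [0,0.025,0,0,0,0],
    [0,0,0,0,0,0],
  ],
)

```text
clock: 25.62
eef_pos: [466.5, -115.4, 35.5]
tool_rot: [-1.573, 0.008, -0.476]
force: [0.1, -1.0, 2.0]
width: 16.9
```

Emit:
apply_moves(
  targets=[
    [0,0.02,0,0,0,0],
    [0,0,0,0,0,0],
  ],
)

```text
clock: 25.88
eef_pos: [466.6, -115.5, 35.4]
tool_rot: [-1.573, 0.008, -0.476]
force: [-1.8, 0.2, 10.1]
width: 17.0
```

Emit:
apply_moves(
  targets=[
    [0,0,0,0,0,0],
    [0,0,0,0,0,0],
    [0,0,0,0,0,0],
    [0,-0.2,0,0,0,0],
    [0,-0.7,0,0,0,0],
    [0,-0.8,0,0,0,0],
    [0,-0.8,0,0,0,0],
    [0,0,0,0,0,0],
  ],
  jaw=0.3,
)

```text
clock: 26.88
eef_pos: [468.9, -115.9, 136.9]
tool_rot: [-1.572, 0.004, -0.476]
force: [0.6, 0.0, 0.3]
width: 55.8
```

```bash
python3 - <<'E'
from h import *
print(read_state()["eef_pos"],"w29 z90",rel([544.9,215.7,90]).round(2))
E
```

```text
[ 468.91627968 -115.94359326  136.91918123] w29 z90 [-2.1   1.17  8.24]
```

Emit:
apply_moves(
  targets=[
    [-0.1,0,0.4,0,0,0],
    [-0.22,0,0.85,0,0,0],
    [-0.22,0,0.85,0,0,0],
    [-0.22,0,0.85,0,0,0],
    [-0.22,0,0.85,0,0,0],
    [-0.22,0,0.85,0,0,0],
    [-0.22,0,0.85,0,0,0],
    [-0.22,0,0.85,0,0,0],
    [-0.22,0.2,0.85,0,0,0],
    [-0.18,0.4,0.7,0,0,0],
    [-0.06,0.5,0.34,0,0,0],
    [0,0,0,0,0,0],
  ],
  jaw=0.35,
)

```text
clock: 28.38
eef_pos: [540.6, 218.0, 87.7]
tool_rot: [-1.577, 0.013, -0.473]
force: [1.0, -0.4, 0.3]
width: 57.9
```

```bash
python3 - <<'E'
from h import *
c,im=snap("wrist","wrist11"); im=cv2.medianBlur(im,3)
print(read_state()["eef_pos"],"w29 z16",rel([544.9,215.7,16]).round(2),proj(c,[544.9,215.7,22]).round())
for st,q in blobs(im,(0,0,60),(180,45,255),400,(270,150,370,300)): print(st,q.round(1),ray(c,q,24).round(1))
cv2.imwrite("pics/w11c.png",im)
E
```

```text
[541.44338308 216.46578536  88.91526808] w29 z16 [0.11 1.82 0.03] [318. 225.]
[ 297  197   44   62 2019] [319.6 229.9] [547.5 215.3  24. ]
```

View pics/w11c.png

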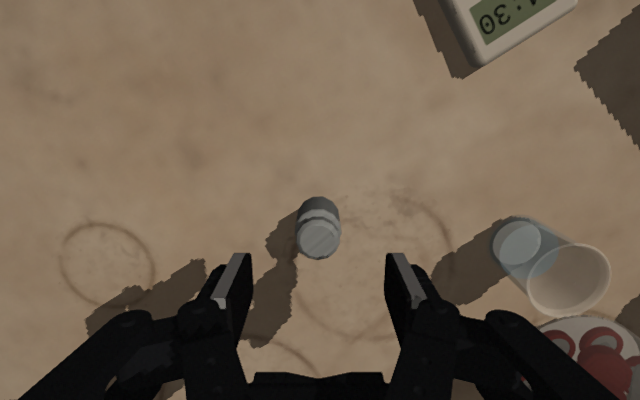

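This shows w29 at about (319,228), between the fingers. The beaker base at (517,243) is more than 100 mm to the side, so it is clear. I'll descend and grip.

Emit:
apply_moves(
  targets=[
    [0.13,0.5,0.03,0,0,0],
    [0,0.6,0,0,0,0],
    [0,0.5,0,0,0,0],
    [0,0.2,0,0,0,0],
    [0,0,0,0,0,0],
    [0,0,0,0,0,0],
  ],
)

```text
clock: 29.18
eef_pos: [548.3, 214.8, 19.0]
tool_rot: [-1.572, 0.008, -0.476]
force: [0.5, 0.5, 0.3]
width: 57.6
```

Emit:
apply_moves(
  targets=[
    [0,0,0,0,0,0],
    [0,0,0,0,0,0],
    [0,0,0,0,0,0],
    [0,0,0,0,0,0],
    [0,0,0,0,0,0],
    [0,0,0,0,0,0],
  ],
  jaw=-1,
)

```text
clock: 29.92
eef_pos: [548.0, 214.9, 19.4]
tool_rot: [-1.573, 0.008, -0.476]
force: [-1.4, -1.1, 4.6]
width: 26.0
```

Emit:
apply_moves(
  targets=[
    [0,-0.4,0,0,0,0],
    [0,-0.6,0,0,0,0],
    [0,-0.8,0,0,0,0],
    [0,-0.6,0,0,0,0],
    [0,0,0,0,0,0],
  ],
)

```text
clock: 30.55
eef_pos: [550.1, 215.1, 116.8]
tool_rot: [-1.57, 0.005, -0.476]
force: [0.6, 0.0, -1.6]
width: 26.3
```

```bash
python3 - <<'E'
from h import *
w=[503.3,-133.4]; print(rel([*w,34]).round(2))
E
```

```text
[ 2.96  2.04 -8.28]
```

Emit:
apply_moves(
  targets=[
    [0.12,0,-0.35,0,0,0],
    [0.3,0,-0.84,0,0,0],
    [0.3,0,-0.84,0,0,0],
    [0.3,0,-0.84,0,0,0],
    [0.3,0,-0.84,0,0,0],
    [0.3,0,-0.84,0,0,0],
    [0.3,0,-0.84,0,0,0],
    [0.3,0,-0.84,0,0,0],
    [0.3,0,-0.84,0,0,0],
    [0.27,0.1,-0.71,0,0,0],
    [0.18,0.2,-0.5,0,0,0],
    [0,0,0,0,0,0],
  ],
)

```text
clock: 32.05
eef_pos: [499.8, -136.9, 100.9]
tool_rot: [-1.576, 0.012, -0.481]
force: [-0.3, 0.6, -1.3]
width: 25.9
```

Emit:
apply_moves(
  targets=[
    [0,0.4,0,0,0,0],
    [0,0.3,0,0,0,0],
    [0,0,0,0,0,0],
    [0,0,0,0,0,0],
  ],
)

```text
clock: 32.55
eef_pos: [502.2, -133.7, 74.1]
tool_rot: [-1.573, 0.009, -0.475]
force: [-0.6, 0.1, -2.4]
width: 26.1
```

```bash
python3 - <<'E'
from h import *
w=[503.3,-133.4]; print(read_state()["eef_pos"],rel([*w,37.4]).round(3))
c,im=snap("wrist"); cs,s=snap("scene"); g=cv2.resize(s[180:270,340:440],None,fx=4,fy=4,interpolation=cv2.INTER_CUBIC)
o=np.zeros((360,720,3),np.uint8); o[:,:400]=g; o[:240,400:]=im[120:360,160:480]; cv2.imwrite("pics/s12.png",o)
for z in (18,30,60):print(z,((proj(cs,[*w,z])-[340,180])*4).round())
E
```

```text
[ 502.23526447 -133.72716372   74.07745184] [0.028 0.917 0.022]
18 [150. 263.]
30 [151. 247.]
60 [153. 205.]
```

View pics/s12.png

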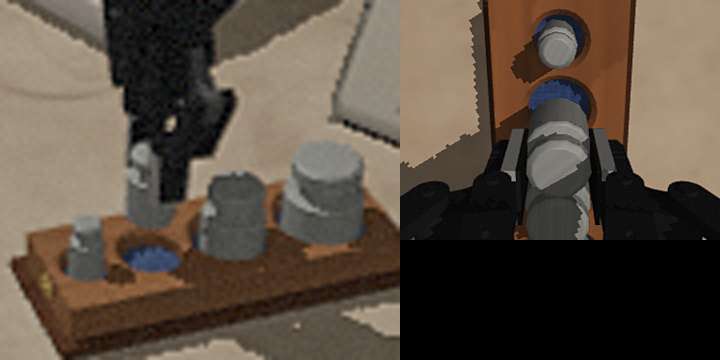

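w29's underside is at about (150,215), against about 152 predicted. w20, w38 and w47 stand upright in their wells. I'll shift +1 mm along the row and lower it.

Emit:
apply_moves(
  targets=[
    [0.03,0.25,0.02,0,0,0],
    [0,0.25,0,0,0,0],
    [0,0.2,0,0,0,0],
    [0,0.1,0,0,0,0],
    [0,0,0,0,0,0],
    [0,0,0,0,0,0],
  ],
)

```text
clock: 33.4
eef_pos: [503.4, -134.0, 42.4]
tool_rot: [-1.573, 0.008, -0.476]
force: [0.7, -0.3, -1.6]
width: 26.5
```

Emit:
apply_moves(
  targets=[
    [0,0.03,0,0,0,0],
    [0,0.03,0,0,0,0],
    [0,0,0,0,0,0],
  ],
)

```text
clock: 33.78
eef_pos: [503.2, -133.9, 39.8]
tool_rot: [-1.573, 0.009, -0.476]
force: [-0.2, 1.0, -1.8]
width: 25.6
```

Emit:
apply_moves(
  targets=[
    [0,0.025,0,0,0,0],
    [0,0,0,0,0,0],
  ],
)

```text
clock: 34.02
eef_pos: [503.2, -133.9, 38.8]
tool_rot: [-1.573, 0.009, -0.476]
force: [0.2, -1.1, -1.9]
width: 26.0
```

Emit:
apply_moves(
  targets=[
    [0,0.025,0,0,0,0],
    [0,0,0,0,0,0],
  ],
)

```text
clock: 34.28
eef_pos: [503.2, -133.9, 37.7]
tool_rot: [-1.573, 0.009, -0.476]
force: [-0.1, 0.2, -2.3]
width: 25.9
```

Emit:
apply_moves(
  targets=[
    [0,0.02,0,0,0,0],
    [0,0,0,0,0,0],
  ],
)

```text
clock: 34.52
eef_pos: [503.3, -134.0, 37.4]
tool_rot: [-1.573, 0.008, -0.476]
force: [-0.8, 0.6, 2.0]
width: 26.3
```

Contact at 37.4, as expected. I'll release, back away and take a final look.

Emit:
apply_moves(
  targets=[
    [0,0,0,0,0,0],
    [0,0,0,0,0,0],
    [0,0,0,0,0,0],
    [0,-0.2,0,0,0,0],
    [0,-0.7,0,0,0,0],
    [0,-0.8,0,0,0,0],
    [0,-0.8,0,0,0,0],
    [-0.6,-0.8,0,0,0,0],
    [-0.6,-0.4,0,0,0,0],
    [0,0,0,0,0,0],
    [0,0,0,0,0,0],
  ],
  jaw=0.4,
)

```text
clock: 35.9
eef_pos: [462.6, -112.4, 185.5]
tool_rot: [-1.573, 0.007, -0.476]
force: [-0.4, 0.3, 1.1]
width: 59.7
```

```bash
python3 - <<'E'
from h import *
c,im=snap("wrist"); cs,s=snap("scene"); g=cv2.resize(s[140:270,220:450],None,fx=3.4,fy=3.4,interpolation=cv2.INTER_CUBIC)
m=cv2.resize(im,None,fx=.24,fy=.24)
o=np.zeros((600,800,3),np.uint8); o[:442,:782]=g[:442,:782]; o[442:538,:]=0
k=cv2.resize(im[20:340,150:480],(160,155)); o[445:600,:160]=k; cv2.imwrite("pics/fin.png",o)
E
```

```text
(no output)
```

View pics/fin.png

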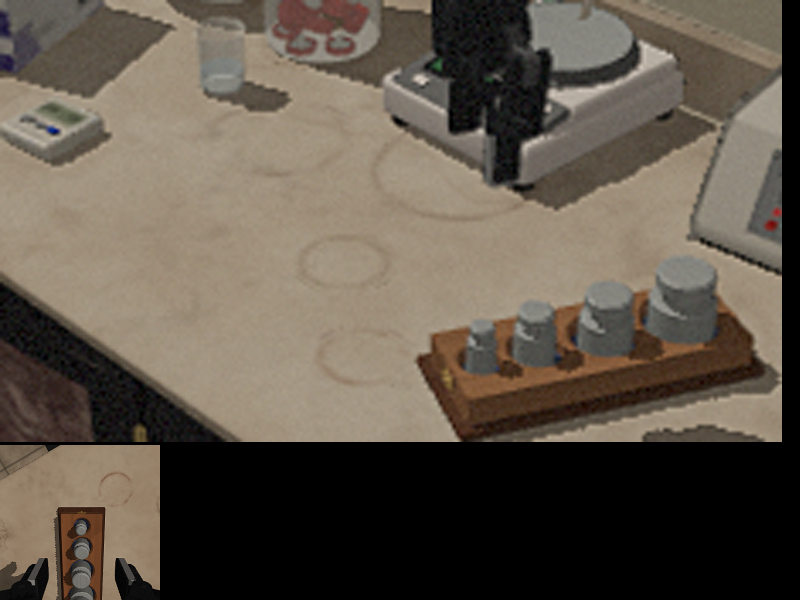

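All four weights stand upright in their wells, smallest to largest, at about (482,345), (535,333), (607,318) and (685,300). The beaker at (222,55) and the timer at (55,130) have not moved, and the arm is clear.

```bash
python3 -c "
from cell import *
finish_job()"
```

```text
the job is handed in; nothing more can be done
```

All four check weights are back upright in their own wells, running from smallest to largest, and I handed the job in at about 36 s of the 128 s allowed. I gripped each one by its upper part, carried it over its well and lowered it slowly until it touched the felt. I then released it and backed the arm off.

- **Seating:** each weight touched down within about 0.2 mm of the tool height I expected for the felt. The highest contact force I saw was about 10 N.
- **Final pictures:** the scene and wrist views show four upright weights in the right order. The beaker and timer show no sign of having moved, judged by eye only, and the gripper is well clear.
- **Disagreements:** when I picked up w38, the arm stopped at z = 22 mm instead of the 14 mm I asked for, so I gripped it higher than planned. That weight still seated correctly. The wrist and top views also differed by 1–4 mm along the row for some positions, which the wells' clearance allowed for.

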